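Film the teapot's worn spout and its lid knob

TASK

Film a condition clip of the pale blue teapot for its sale: press the red button on the grey remote all the way down to start the camera, then point from straight above at the brown worn tip of the teapot's spout, with the fingertips about two centimetres above it, and stay there for at least two seconds. Then point in the same way at the black knob on top of the teapot's lid for at least two seconds, and last press the red button all the way down again to stop the camera and let it come back up. Do not touch, lift or shift the teapot, its lid or the other crockery.

Things in the scene. Friction and masses are not known exactly. Their poses are not given: they have to be found in the camera images.
- teapot: Pale blue eight-sided china teapot, loose on the table, black lines on its edges, about 176 mm across the body, 105 mm high without the lid (163 mm with lid and knob). Origin: centre of its underside, on the table. Its x axis points towards the spout (tip 151 mm from the axis); the black and white handle is on the -x side, reaching 149 mm from the axis and 115 mm high; z is up.
- spout_tip (a point): Topmost point of the rounded brown tip (19 mm across) of the teapot's spout, 142 mm from the pot's axis and 133.5 mm above the table. z is up.
- teapot_lid: White eight-sided lid with a black knob, 120 mm across, 58 mm high with the knob, lying loose on the flat top of the teapot (it is not fastened). Origin: centre of its underside, 105 mm above the table; z is up.
- knob_top (a point): Top of the pointed black knob (34 mm across) of the teapot's lid, on the lid's axis, 163 mm above the table. z is up.
- remote: Grey camera remote fixed to the table, a flat block 110 mm (x) by 70 mm (y), 22 mm high; origin: centre of its underside. The round red button stands in a black housing 50 mm across and 12 mm high in the middle of its top.
- record_top (a point): Centre of the top face of the red button (34 mm across), 44 mm above the table when up; it moves down with the button.
- record (a joint): Travel of the red button in m: 0 up, 0.006 fully down, pressed straight down against a spring that needs about 5 N at full travel and returns the button when let go. It counts as pressed beyond 0.0045.
- cup: White cup, bystander, loose, 84 mm across the rim, 65 mm high; origin: centre of its underside.
- jug: Pale yellow milk jug with one handle (shaped like a mug), bystander, loose, 72 mm across, 85 mm high; origin: centre of its underside; the handle is on its +y side.
- sugar_bowl: Pale blue eight-sided sugar bowl with a small black knob, bystander (not the teapot), loose, 92 mm across, 85 mm high; origin: centre of its underside.

How it is judged:
By the outcome, as a careful person would: the job done as asked, in the order asked, and still so for the second after the job is handed in, with the robot touching nothing.
It also fails if it takes over 64 s, if anything falls off the work surface, if the arm or the gripper's body presses on something with over 40 N, if the wrist force passes 120 N, or if a joint passes its speed limit or range.

ROBOT

A 6-joint arm with a two-finger parallel gripper is mounted at the origin on the work surface. World frame = base frame: x ahead of the robot, y to its left, z up, the work surface at z = 0. Lengths are in mm, angles in rad, forces in N, time in s.
With the tool pointing down it reaches from about 325 to 850 mm from the base axis. Payload 4.4 kg.
Tool frame: the origin (TCP) lies between the finger pads, 19 mm behind the fingertips; this is the grasp point; z points along the fingers, y is the line along which they close (so a half turn about z gives the same grasp; the last joint's range is limited). The gripper opens to 94 mm and grips with 3 to 60 N. Pads are 16 mm wide; open, the fingers measure 119 mm over their backs; the gripper's body (75 mm by 177 mm) begins 78 mm behind the grasp point.
Start: joints at [-1.252, 0.207, 1.542, -0, 1.393, -0.15], TCP at [260.296, -512.712, 224.247] pointing down, gripper open.
Joint ranges: [-2.73, 2.73], [-0.86, 2.22], [0.23, 2.46], [-1.11, 4.25], [0.08, 2.63], [-2.82, 2.82]. Speed limits (rad/s): [2.79, 2.79, 3.14, 3.14, 3.14, 3.14].

INTERFACE

Orientations are given as a rotation vector (axis times angle).
In Python, from station import ctrl, viewer, workorder gives the robot as it stands.
- The arm moves only by the tool drive_tool, never from a script. Its arguments are lists of equal length, an entry for each row: "twist": the turn, a rotation vector about the tool's x, y, z in rad, a list of three; "linear": the shift along the tool's x, y, z in mm, a list of three; "jaw": the finger opening in mm, from 0 to 94. In form: {"twist": [[rx, ry, rz], ...], "linear": [[dx, dy, dz], ...], "jaw": [jaw, ...]}. A call has exactly 5 rows; each row is the pose to reach, as a shift and turn from the pose commanded when the call began, along the tool's axes at that moment; what a row does not reach only later rows make up. A row lasts 1/10 s, in which the tool goes at most 50 mm and 8.59 degrees, less where a joint would pass 70% of its speed; a pose out of reach is approached as far as the arm can. A call with a gripper value outside its range is refused whole. The fingers move at their own pace and stop on an object; "newtons" is the grip in N (left out, the last holds). Time passes only in rows, so rows that repeat a pose let the fingers close, or fill a call up. It gives the time, the measured TCP pose, the force, the opening and the grip force at its end, in the units of the state.
- ctrl.get_obs(): the state, without advancing time (a new reading comes with each control period).
- viewer.snapshot(name): name is "scene" or "top" or "wrist"; returns a dict with "color" (420x560x3 uint8, red, green, blue), "vfov" (degrees; the focal length in pixels is half the picture's height over the tangent of half this angle, whatever the lens; pixels are square), "cx", "cy" (the principal point, pixels), "R" (3x3) and "t" (3): a world point X has camera coordinates R X + t. Camera axes: x right, y down, z forward; pixel columns grow to the right and rows downward; lengths in mm; the calibration is good to about 2 mm. A picture is of the moment at which its call begins. There is no depth.
- workorder.sign_off(): hands the job in; it is judged then, once.
The state is a dict: "t": time; "joint_positions": joint angles; "joint_velocities": joint speeds; "tau": joint torques, N m; "eef_pos": TCP position; "tcp_rot": TCP orientation; "wrist_force": force on the tool from outside, world axes, zero at the start; "torque": the same for the moment, N m; "finger_gap": finger opening in mm; "gripper_force": force on a finger pad.
Only numpy, scipy, OpenCV 4.12 (cv2) and the standard library are available. Lean on these libraries where they do the work, as an engineer would, in place of code of your own. Each camera call takes 0.05 s, during which the arm holds its last target. There are 200 camera calls.

## Working session

There is one attempt and no reset: what is moved stays moved. The work goes in short steps, Python scripts to look and compute and a tool call to move; the robot and the scene stay as the last step left them, time stands still between calls to the robot, and variables do not carry over. Pictures are saved under pics/ and viewed, at most 10 in all, crops included, and the job is handed in when it is done.

Besides the shell and the picture viewer there is one more tool, called after "Call:" as a command line: name --argument value ..., lists and objects as JSON in quotes. drive_tool: Moves the arm, as the interface text tells. Its arguments: {"type":"object","properties":{"twist":{"type":"array","items":{"type":"array","items":{"type":"number"}}},"linear":{"type":"array","items":{"type":"array","items":{"type":"number"}}},"jaw":{"type":"array","items":{"type":"number"}},"newtons":{"type":"number"}},"required":["twist","linear","jaw"]}

```bash
mkdir -p pics
cat > h.py <<'E'
import numpy as np,cv2,pickle
from station import ctrl,viewer,workorder
def snap(n,f):
    s=viewer.snapshot(n); cv2.imwrite(f'pics/{f}.png',s['color'][:,:,::-1]); pickle.dump(s,open(f'{f}.pkl','wb')); return s
def ray(f,u,v,z):
    s=pickle.load(open(f'{f}.pkl','rb')); h=s['color'].shape[0]; fl=h/2/np.tan(np.radians(s['vfov'])/2)
    R=np.array(s['R']);t=np.array(s['t']); C=-R.T@t; d=R.T@np.array([(u-s['cx'])/fl,(v-s['cy'])/fl,1])
    return C+d*(z-C[2])/d[2]
E
python3 - <<'E'
from h import *
a=snap('top','top0');b=snap('scene','scene0')
for s in(a,b): print(s['vfov'],s['cx'],s['cy'],-np.array(s['R']).T@np.array(s['t']),[k for k in s])
o=ctrl.get_obs();print(o)
E
```

```text
52.44912915866786 284.683313686913 204.5864196637724 [ 552.34022179   15.14054951 1265.8414076 ] ['color', 'vfov', 'cx', 'cy', 'R', 't']
49.66288760920077 277.8186456103028 207.8845791452087 [ 978.03516212 -551.44053499  931.59431674] ['color', 'vfov', 'cx', 'cy', 'R', 't']
{'t': 0.1, 'joint_positions': array([-1.25151329e+00,  2.07341422e-01,  1.54277230e+00,  2.67514745e-06,
        1.39352819e+00, -1.50486255e-01]), 'joint_velocities': array([-0.00178659, -0.00175616, -0.00438694, -0.00075337, -0.00076337,
       -0.00193268]), 'tau': array([-3.59719770e-04, -3.71860886e+01, -2.82293183e+01,  7.00737862e-02,
        3.10612551e-02, -5.07722461e-05]), 'eef_pos': array([ 260.07176175, -512.05569838,  223.22153232]), 'tcp_rot': array([-3.05334233e+00, -7.30669361e-01,  2.67058478e-04]), 'wrist_force': array([-0.90153487, -0.10319873,  0.10905374]), 'torque': array([-0.04757159,  0.03730245, -0.01922212]), 'gripper_force': 0.0, 'finger_gap': 94.09170606286908}
```

View pics/top0.png

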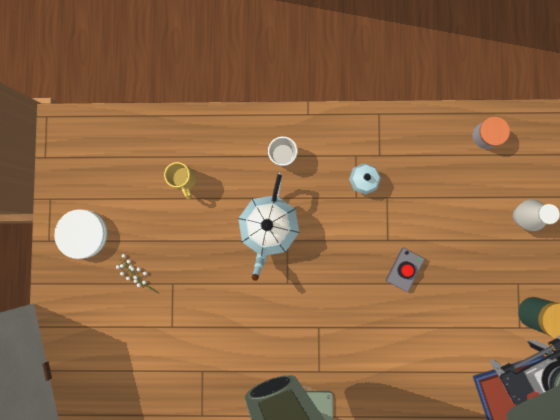

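View pics/scene0.png

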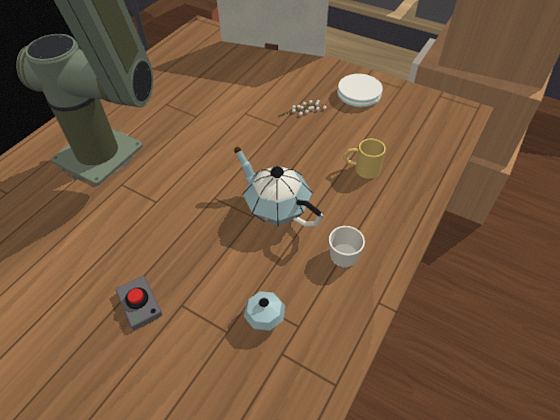

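The top view shows the knob at about (267,225), the spout tip at (255,276) and the button at (407,270). The cup, jug and sugar bowl lie beyond them. I'll refine these in an enlarged crop.

Run:
```python
from h import *
t=cv2.imread('pics/top0.png');s=cv2.imread('pics/scene0.png')
f=lambda i,x,y:cv2.resize(i[y:y+50,x:x+65],None,fx=6,fy=6,interpolation=cv2.INTER_CUBIC)
g=lambda a,b:np.hstack([a,b])
cv2.imwrite('pics/crop.png',np.vstack([g(f(t,235,240),f(t,235,200)),g(f(s,210,140),f(s,250,150))]))
# red blob
for n,i in(('top0',t),('scene0',s)):
    b,gg,r=[i[:,:,k].astype(int) for k in range(3)]
    m=((r>150)&(gg<70)&(b<70)).astype(np.uint8); N,l,st,c=cv2.connectedComponentsWithStats(m)
    for k in range(1,N):
        if st[k,4]>30: print(n,st[k],c[k],ray(n,*c[k],44))
print(ray('top0',255,276,133),ray('top0',267,225,163),ray('scene0',238,150,133),ray('scene0',277,169,163))
```

```text
top0 [401 265  13  11 114] [406.97368421 270.04385965] [ 445.67287863 -307.21908794   44.        ]
scene0 [128 288  15  14 157] [134.67515924 294.79617834] [ 445.4029957 -306.8436741   44.       ]
[438.41281831 115.41232655 133.        ] [572.17030881  81.86583959 163.        ] [441.85444648 114.04711174 133.        ] [578.18461752  81.85048048 163.        ]
```

View pics/crop.png

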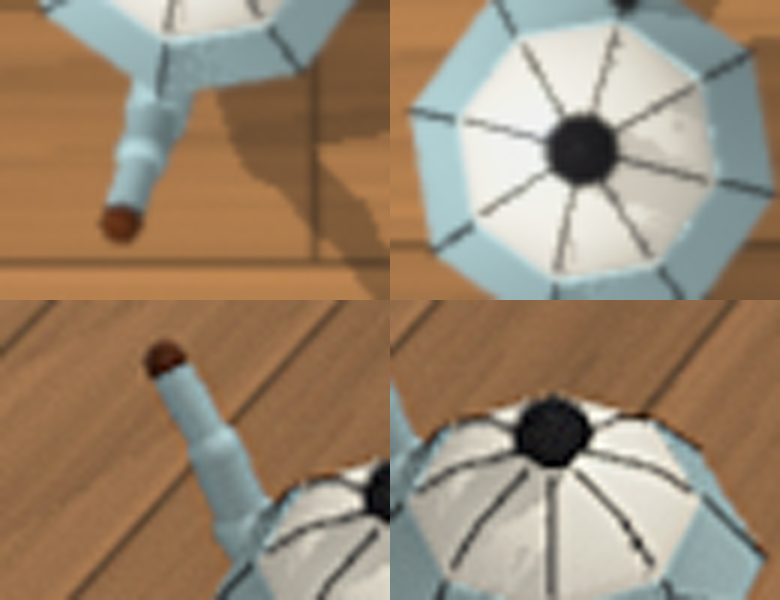

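The enlarged crop gives the tip ball at top (254.7,276.7) and scene (237.2,149.2). The knob's centre is at top (266.5,224.5) and scene (276.7,171.7).

Run:
```python
from h import *
from scipy.spatial.transform import Rotation as Ro
for z in(120,125,130): print(z,ray('top0',254.7,276.7,z),ray('scene0',237.2,149.2,z))
for z in(140,147,155): print(z,ray('top0',266.5,224.5,z),ray('scene0',276.7,171.7,z))
o=ctrl.get_obs();print(Ro.from_rotvec(o['tcp_rot']).as_matrix().round(3),o['eef_pos'])
R=Ro.from_rotvec(o['tcp_rot']).as_matrix()
print(R.T@(np.array([445.5,-307,150])-o['eef_pos']))
```

```text
120 [435.25510139 117.361799   120.        ] [429.63425087 126.31419964 120.        ]
125 [435.76601468 116.91574578 125.        ] [433.01279172 122.13874695 125.        ]
130 [436.27692797 116.46969256 130.        ] [436.39133258 117.96329426 130.        ]
140 [573.90760912  84.57879066 140.        ] [570.29434821  92.68477208 140.        ]
147 [573.77351234  84.1470534  147.        ] [573.89996492  86.98882776 147.        ]
155 [573.62025887  83.65363938 155.        ] [578.02066973  80.47917711 155.        ]
[[ 0.892  0.453 -0.001]
 [ 0.453 -0.892  0.002]
 [ 0.    -0.002 -1.   ]] [ 260.07176175 -512.05569838  223.22153232]
[258.14326309 -98.75433044  73.50171233]
```

Call:
drive_tool --twist '[[0,0,0],[0,0,0],[0,0,0],[0,0,0],[0,0,0]]' --linear '[[30,-11,5],[70,-27,20],[115,-44,35],[160,-61,45],[200,-77,54]]' --jaw '[0,0,0,0,0]'

```text
t: 0.6
eef_pos: [404.4, -351.3, 169.0]
tcp_rot: [-3.054, -0.731, 0.001]
wrist_force: [0.6, -0.3, -0.4]
finger_gap: 57.5
gripper_force: 0.0
```

Call:
drive_tool --twist '[[0,0,0],[0,0,0],[0,0,0],[0,0,0],[0,0,0]]' --linear '[[30,-12,20],[50,-20,40],[58,-23,70],[58,-23,80],[58,-23,80]]' --jaw '[0,0,0,0,0]'

```text
t: 1.1
eef_pos: [443.5, -305.4, 88.1]
tcp_rot: [-3.051, -0.731, 0.005]
wrist_force: [-0.7, -0.2, 0.4]
finger_gap: 17.3
gripper_force: 0.0
```

Call:
drive_tool --twist '[[0,0,0],[0,0,0],[0,0,0],[0,0,0],[0,0,0]]' --linear '[[1,-1,5],[2,-1,10],[2,-1,16],[2,-1,20],[2,-1,22]]' --jaw '[0,0,0,0,0]'

```text
t: 1.6
eef_pos: [446.1, -305.1, 67.9]
tcp_rot: [-3.055, -0.73, 0.0]
wrist_force: [0.7, 0.9, 0.6]
finger_gap: 0.3
gripper_force: 0.0
```

Call:
drive_tool --twist '[[0,0,0],[0,0,0],[0,0,0],[0,0,0],[0,0,0]]' --linear '[[0,0,2],[0,0,4],[0,0,6],[0,0,8],[0,0,10]]' --jaw '[0,0,0,0,0]'

```text
t: 2.1
eef_pos: [446.5, -305.1, 58.6]
tcp_rot: [3.055, 0.731, 0.0]
wrist_force: [-0.9, 0.7, 4.2]
finger_gap: 0.3
gripper_force: 2.0
```

Call:
drive_tool --twist '[[0,0,0],[0,0,0],[0,0,0],[0,0,0],[0,0,0]]' --linear '[[0,0,1],[0,0,2],[0,0,3],[0,0,3],[0,0,3]]' --jaw '[0,0,0,0,0]'

```text
t: 2.6
eef_pos: [446.6, -305.1, 56.9]
tcp_rot: [3.055, 0.731, -0.0]
wrist_force: [-3.4, 3.0, 12.8]
finger_gap: 0.7
gripper_force: 6.2
```

Call:
drive_tool --twist '[[0,0,0],[0,0,0],[0,0,0],[0,0,0],[0,0,0]]' --linear '[[0,0,-10],[0,0,-35],[0,0,-75],[0,0,-115],[10,-21,-145]]' --jaw '[0,0,0,0,0]'

```text
t: 3.1
eef_pos: [446.7, -284.0, 203.0]
tcp_rot: [3.052, 0.726, 0.003]
wrist_force: [0.6, 0.4, 0.3]
finger_gap: 0.4
gripper_force: 0.0
```

Call:
drive_tool --twist '[[0,0,0],[0,0,0],[0,0,0],[0,0,0],[0,0,0]]' --linear '[[17,-36,0],[36,-76,0],[55,-116,0],[74,-156,0],[93,-196,0]]' --jaw '[0,0,0,0,0]'

```text
t: 3.6
eef_pos: [439.6, -63.2, 200.1]
tcp_rot: [3.056, 0.73, 0.001]
wrist_force: [0.7, -0.3, 0.3]
finger_gap: 0.5
gripper_force: 0.0
```

Call:
drive_tool --twist '[[0,0,0],[0,0,0],[0,0,0],[0,0,0],[0,0,0]]' --linear '[[18,-38,0],[36,-76,0],[52,-109,0],[66,-138,0],[75,-157,0]]' --jaw '[0,0,0,0,0]'

```text
t: 4.1
eef_pos: [435.3, 111.3, 200.1]
tcp_rot: [-3.054, -0.734, -0.0]
wrist_force: [-0.0, 0.5, -0.5]
finger_gap: 0.6
gripper_force: 0.0
```

Call:
drive_tool --twist '[[0,0,0],[0,0,0],[0,0,0],[0,0,0],[0,0,0]]' --linear '[[4,-7,4],[4,-7,12],[4,-7,20],[4,-7,26],[4,-7,27]]' --jaw '[0,0,0,0,0]'

```text
t: 4.6
eef_pos: [435.3, 116.1, 171.7]
tcp_rot: [-3.056, -0.729, 0.005]
wrist_force: [0.1, -0.7, -0.3]
finger_gap: 0.5
gripper_force: 0.0
```

Run:
```python
from h import *
print(ctrl.get_obs()['eef_pos'])
a=snap('scene','s1');b=snap('top','t1');w=snap('wrist','w1')
f=lambda i,x,y:cv2.resize(i['color'][y:y+100,x:x+130,::-1],None,fx=3,fy=3,interpolation=cv2.INTER_CUBIC)
v=np.vstack([np.hstack([f(a,180,90),f(b,200,190)]),np.hstack([cv2.resize(w['color'][:,:,::-1],(390,292)),np.zeros((292,390,3),np.uint8)])])
cv2.imwrite('pics/v1.png',v)
```

```text
[435.30981886 116.1465136  171.72178096]
```

View pics/v1.png

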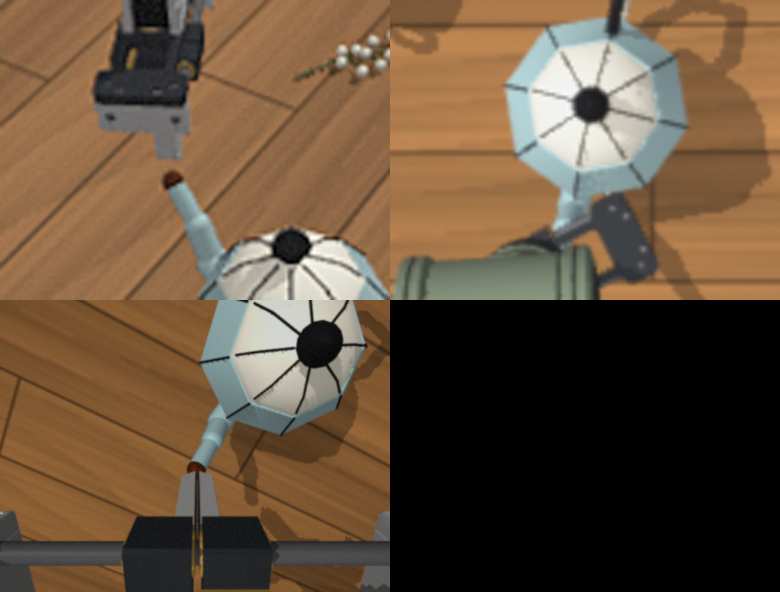

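The scene and wrist views show the closed fingertips directly over the brown tip, about 2 cm above it (scene crop, fingertips near (170,155) and tip near (173,180)). I'll hold here.

Call:
drive_tool --twist '[[0,0,0],[0,0,0],[0,0,0],[0,0,0],[0,0,0]]' --linear '[[1,-1,0],[1,-1,0],[1,-1,0],[1,-1,0],[1,-1,0]]' --jaw '[0,0,0,0,0]'

```text
t: 5.25
eef_pos: [436.7, 118.5, 173.4]
tcp_rot: [3.055, 0.731, 0.0]
wrist_force: [0.1, -0.4, -0.1]
finger_gap: 0.2
gripper_force: 0.0
```

Call:
drive_tool --twist '[[0,0,0],[0,0,0],[0,0,0],[0,0,0],[0,0,0]]' --linear '[[0,0,0],[0,0,0],[0,0,0],[0,0,0],[0,0,0]]' --jaw '[0,0,0,0,0]'

```text
t: 5.75
eef_pos: [436.6, 118.5, 173.2]
tcp_rot: [-3.055, -0.731, 0.0]
wrist_force: [-0.6, 0.8, -0.4]
finger_gap: 0.4
gripper_force: 0.0
```

Call:
drive_tool --twist '[[0,0,0],[0,0,0],[0,0,0],[0,0,0],[0,0,0]]' --linear '[[0,0,0],[0,0,0],[0,0,0],[0,0,0],[0,0,0]]' --jaw '[0,0,0,0,0]'

```text
t: 6.25
eef_pos: [436.7, 118.5, 173.3]
tcp_rot: [-3.055, -0.731, -0.0]
wrist_force: [0.1, -0.5, 0.6]
finger_gap: 0.3
gripper_force: 0.0
```

Call:
drive_tool --twist '[[0,0,0],[0,0,0],[0,0,0],[0,0,0],[0,0,0]]' --linear '[[0,0,0],[0,0,0],[0,0,0],[0,0,0],[0,0,0]]' --jaw '[0,0,0,0,0]'

```text
t: 6.75
eef_pos: [436.6, 118.5, 173.3]
tcp_rot: [3.055, 0.731, -0.0]
wrist_force: [-0.2, -0.6, -0.3]
finger_gap: 0.3
gripper_force: 0.0
```

Call:
drive_tool --twist '[[0,0,0],[0,0,0],[0,0,0],[0,0,0],[0,0,0]]' --linear '[[0,0,0],[0,0,0],[0,0,0],[0,0,0],[0,0,0]]' --jaw '[0,0,0,0,0]'

```text
t: 7.25
eef_pos: [436.6, 118.5, 173.2]
tcp_rot: [-3.055, -0.731, 0.0]
wrist_force: [-0.1, -0.4, 0.7]
finger_gap: 0.6
gripper_force: 0.0
```

Call:
drive_tool --twist '[[0,0,0],[0,0,0],[0,0,0],[0,0,0],[0,0,0]]' --linear '[[0,0,0],[0,0,0],[0,0,0],[0,0,0],[0,0,0]]' --jaw '[0,0,0,0,0]'

```text
t: 7.75
eef_pos: [436.6, 118.5, 173.2]
tcp_rot: [-3.055, -0.731, 0.0]
wrist_force: [-0.8, -0.0, 0.3]
finger_gap: 0.7
gripper_force: 0.0
```

Call:
drive_tool --twist '[[0,0,0],[0,0,0],[0,0,0],[0,0,0],[0,0,0]]' --linear '[[0,0,-20],[0,0,-50],[20,17,-56],[50,43,-56],[80,69,-56]]' --jaw '[0,0,0,0,0]'

```text
t: 8.25
eef_pos: [540.6, 93.1, 230.2]
tcp_rot: [3.055, 0.732, 0.003]
wrist_force: [-0.6, -0.0, 1.2]
finger_gap: -0.3
gripper_force: 0.0
```

Call:
drive_tool --twist '[[0,0,0],[0,0,0],[0,0,0],[0,0,0],[0,0,0]]' --linear '[[20,17,0],[27,23,0],[27,23,10],[27,23,20],[27,23,27]]' --jaw '[0,0,0,0,0]'

```text
t: 8.75
eef_pos: [571.6, 85.4, 200.4]
tcp_rot: [-3.054, -0.732, 0.005]
wrist_force: [-0.5, -0.1, -0.3]
finger_gap: 0.4
gripper_force: 0.0
```

Run:
```python
from h import *
print(ctrl.get_obs()['eef_pos'])
a=snap('scene','s2');w=snap('wrist','w2')
f=lambda i,x,y:cv2.resize(i['color'][y:y+100,x:x+130,::-1],(390,300),interpolation=cv2.INTER_CUBIC)
cv2.imwrite('pics/v2.png',np.hstack([f(a,210,100),cv2.resize(w['color'][:,:,::-1],(400,300))]))
```

```text
[571.58108407  85.41132593 200.38333528]
```

View pics/v2.png

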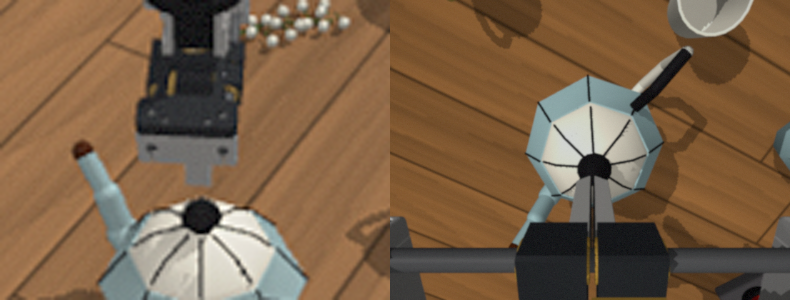

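The fingertips sit just above the knob in both views (scene crop, fingertips near (200,180) and knob near (203,215)), and the teapot has not moved. I'll hold.

Call:
drive_tool --twist '[[0,0,0],[0,0,0],[0,0,0],[0,0,0],[0,0,0]]' --linear '[[0,0,0],[0,0,0],[0,0,0],[0,0,0],[0,0,0]]' --jaw '[0,0,0,0,0]'

```text
t: 9.35
eef_pos: [573.9, 84.9, 202.6]
tcp_rot: [3.055, 0.731, 0.001]
wrist_force: [-0.8, -0.4, 0.3]
finger_gap: 0.6
gripper_force: 0.0
```

Call:
drive_tool --twist '[[0,0,0],[0,0,0],[0,0,0],[0,0,0],[0,0,0]]' --linear '[[0,0,0],[0,0,0],[0,0,0],[0,0,0],[0,0,0]]' --jaw '[0,0,0,0,0]'

```text
t: 9.85
eef_pos: [573.7, 84.9, 202.2]
tcp_rot: [-3.055, -0.731, 0.0]
wrist_force: [0.0, -0.6, -0.3]
finger_gap: 0.4
gripper_force: 0.0
```

Call:
drive_tool --twist '[[0,0,0],[0,0,0],[0,0,0],[0,0,0],[0,0,0]]' --linear '[[0,0,0],[0,0,0],[0,0,0],[0,0,0],[0,0,0]]' --jaw '[0,0,0,0,0]'

```text
t: 10.35
eef_pos: [573.7, 84.9, 202.2]
tcp_rot: [3.055, 0.731, -0.0]
wrist_force: [-0.2, -0.7, 0.2]
finger_gap: 0.5
gripper_force: 0.0
```

Call:
drive_tool --twist '[[0,0,0],[0,0,0],[0,0,0],[0,0,0],[0,0,0]]' --linear '[[0,0,0],[0,0,0],[0,0,0],[0,0,0],[0,0,0]]' --jaw '[0,0,0,0,0]'

```text
t: 10.85
eef_pos: [573.7, 84.9, 202.3]
tcp_rot: [-3.055, -0.731, -0.0]
wrist_force: [0.2, 0.3, -0.6]
finger_gap: 0.2
gripper_force: 0.0
```

Call:
drive_tool --twist '[[0,0,0],[0,0,0],[0,0,0],[0,0,0],[0,0,0]]' --linear '[[0,0,0],[0,0,0],[0,0,0],[0,0,0],[0,0,0]]' --jaw '[0,0,0,0,0]'

```text
t: 11.35
eef_pos: [573.7, 84.9, 202.2]
tcp_rot: [3.055, 0.731, -0.0]
wrist_force: [-0.0, -0.3, -0.8]
finger_gap: 0.4
gripper_force: 0.0
```

Call:
drive_tool --twist '[[0,0,0],[0,0,0],[0,0,0],[0,0,0],[0,0,0]]' --linear '[[0,0,0],[0,0,0],[0,0,0],[0,0,0],[0,0,0]]' --jaw '[0,0,0,0,0]'

```text
t: 11.85
eef_pos: [573.7, 84.9, 202.2]
tcp_rot: [-3.055, -0.731, 0.0]
wrist_force: [0.2, 0.3, 0.0]
finger_gap: 0.3
gripper_force: 0.0
```

Call:
drive_tool --twist '[[0,0,0],[0,0,0],[0,0,0],[0,0,0],[0,0,0]]' --linear '[[0,0,-20],[-10,10,-30],[-35,35,-30],[-65,65,-30],[-95,95,-30]]' --jaw '[0,0,0,0,0]'

```text
t: 12.35
eef_pos: [531.3, -44.6, 232.8]
tcp_rot: [3.054, 0.732, 0.001]
wrist_force: [-1.1, -1.3, -0.0]
finger_gap: 0.7
gripper_force: 0.0
```

Call:
drive_tool --twist '[[0,0,0],[0,0,0],[0,0,0],[0,0,0],[0,0,0]]' --linear '[[-30,30,0],[-60,60,0],[-90,90,10],[-120,120,20],[-150,150,30]]' --jaw '[0,0,0,0,0]'

```text
t: 12.85
eef_pos: [465.0, -246.8, 202.6]
tcp_rot: [3.054, 0.73, 0.001]
wrist_force: [1.2, 0.4, 0.9]
finger_gap: 0.6
gripper_force: 0.0
```

Call:
drive_tool --twist '[[0,0,0],[0,0,0],[0,0,0],[0,0,0],[0,0,0]]' --linear '[[-25,25,10],[-40,40,30],[-46,46,60],[-46,46,95],[-46,46,110]]' --jaw '[0,0,0,0,0]'

```text
t: 13.35
eef_pos: [443.3, -306.0, 89.3]
tcp_rot: [-3.052, -0.728, 0.005]
wrist_force: [-0.1, 0.1, -0.5]
finger_gap: 0.3
gripper_force: 0.0
```

Call:
drive_tool --twist '[[0,0,0],[0,0,0],[0,0,0],[0,0,0],[0,0,0]]' --linear '[[0,0,5],[0,0,10],[0,0,15],[0,0,19],[0,0,22]]' --jaw '[0,0,0,0,0]'

```text
t: 13.85
eef_pos: [446.4, -306.6, 70.8]
tcp_rot: [3.054, 0.731, 0.001]
wrist_force: [1.1, 1.1, 0.5]
finger_gap: 0.5
gripper_force: 0.0
```

Commanded z is about 70. I'll press to about 55, as before, then let the button up.

Call:
drive_tool --twist '[[0,0,0],[0,0,0],[0,0,0],[0,0,0],[0,0,0]]' --linear '[[0,0,3],[0,0,6],[0,0,8],[0,0,10],[0,0,12]]' --jaw '[0,0,0,0,0]'

```text
t: 14.35
eef_pos: [446.1, -306.3, 58.5]
tcp_rot: [3.055, 0.731, 0.0]
wrist_force: [-0.5, 0.3, 4.3]
finger_gap: 0.6
gripper_force: 2.0
```

Call:
drive_tool --twist '[[0,0,0],[0,0,0],[0,0,0],[0,0,0],[0,0,0]]' --linear '[[0,0,1],[0,0,2],[0,0,3],[0,0,3],[0,0,3]]' --jaw '[0,0,0,0,0]'

```text
t: 14.85
eef_pos: [446.1, -306.3, 56.9]
tcp_rot: [-3.055, -0.731, 0.0]
wrist_force: [-3.3, 3.7, 12.5]
finger_gap: 0.7
gripper_force: 6.3
```

Call:
drive_tool --twist '[[0,0,0],[0,0,0],[0,0,0],[0,0,0],[0,0,0]]' --linear '[[0,0,-10],[0,0,-30],[0,0,-60],[0,0,-80],[0,0,-90]]' --jaw '[0,0,0,0,0]'

```text
t: 15.35
eef_pos: [446.9, -307.3, 147.3]
tcp_rot: [3.052, 0.73, 0.003]
wrist_force: [0.6, 0.4, -0.6]
finger_gap: 0.6
gripper_force: 0.0
```

Call:
drive_tool --twist '[[0,0,0],[0,0,0],[0,0,0],[0,0,0],[0,0,0]]' --linear '[[0,0,0],[0,0,0],[0,0,0],[0,0,0],[0,0,0]]' --jaw '[0,0,0,0,0]'

```text
t: 15.85
eef_pos: [445.5, -305.9, 144.3]
tcp_rot: [-3.054, -0.731, 0.002]
wrist_force: [-0.5, 0.4, -0.5]
finger_gap: 0.2
gripper_force: 0.0
```

Run:
```python
from h import *
snap('scene','s3')
```

```text
(no output)
```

View pics/s3.png

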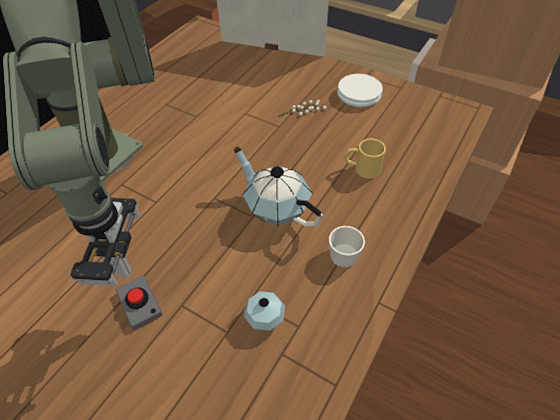

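The button is back up at (135,297), the gripper is clear of it, and the teapot (277,172) and crockery have not moved.

```bash
python3 -c "
from station import workorder
print(workorder.sign_off())"
```

```text
the job is handed in; nothing more can be done
None
```

The job is done and handed in: the button was pressed fully down, the spout tip and then the knob were each pointed at for over 2 s from about 2 cm above, and the button was pressed again and came back up, with no contact with the teapot, lid or crockery.

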